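Sort two milling balls by size on the sloped board

TASK

Two steel milling balls, one large and one small, lie together in the open-fronted steel scoop pan. Carry the pan level to the raised end of the sloped sorting board and tip it there over its front lip, so that the balls roll down and sort themselves: the small one under the bar into the wide lane, the large one along the bar into the narrow lane. Then stand the empty pan upright on the table.

Things in the scene. Friction and masses are not known exactly. Their poses are not given: they have to be found in the camera images.
- scoop_mid (a point): Steel scoop pan: midway between its 2 upright side walls (50 mm apart outside, 40 mm high, from 30 mm before to 41 behind this point; grip them from above), 20 mm above its underside. x points to the closed rear. At the open front (-x) a lip rises at 14 degrees to its tip, 70 mm before and 8 mm below this point. Tipped front down by 30 degrees (about y) it empties. 0.22 to 0.28 kg full.
- sorter: Fixed board, grey walls. Origin on the table under its middle, x uphill, y left as one looks uphill. The sheet slopes 14 degrees: 48 mm high at x 0. Walls 34 mm. Hopper at the head: x 0.06 to 0.12, y -0.022 (at x 0.06: 0) to 0.072, sill 8 mm; aim at y 0.03. Slant bar 20 mm above the sheet, left wall (x 0.06) to lane divider (x -0.06, y -0.045). Wide lane y -0.042 to 0.072, narrow -0.092 to -0.047.
- ball_large: Large steel ball, 30 mm across, 110 g, in the scoop pan at the start; origin at its centre.
- ball_small: Small steel ball, 14 mm across, 11 g, in the scoop pan at the start; origin at its centre.
There are look-alikes about, which are no part of the job. What is shaped like the part that bears scoop_mid but green or turquoise is not meant.

How it is judged:
On the way, in this order (a step that is already met when the one before it is completed fails the run):
1. the pan is lifted level, with both balls in it (height (world z) of scoop_mid above 0.07 m and angle between scoop_mid's own z axis and vertical below 0.2 rad and distance between each of ball_large, ball_small and scoop_mid below 0.06 m), for 0.1 s.
2. the pan is tipped over the raised end of the board (angle between scoop_mid's own z axis and vertical above 0.25 rad and x of scoop_mid in the frame of sorter between 0.05 and 0.25 m and y of scoop_mid in the frame of sorter between -0.12 and 0.17 m), for 0.1 s.
At the end, for the whole second after the job is handed in: The small ball rests in the wide lane and the large ball in the narrow lane, both below the bar, at rest (under 0.03 m/s); the empty scoop pan stands on the table, upright within 10 degrees, its middle point 14 to 26 mm above the table (x of ball_small in the frame of sorter between -0.12 and -0.065 m and y of ball_small in the frame of sorter between -0.042 and 0.075 m and z of ball_small in the frame of sorter between 0.015 and 0.06 m and x of ball_large in the frame of sorter between -0.12 and -0.065 m and y of ball_large in the frame of sorter between -0.095 and -0.047 m and z of ball_large in the frame of sorter between 0.022 and 0.06 m and linear speed of each of ball_small, ball_large below 0.03 m/s and angle between scoop_mid's own z axis and vertical below 0.175 rad and height (world z) of scoop_mid between 0.014 and 0.026 m); the robot touches nothing.
It also fails if it takes over 54 s, if anything falls off the work surface, if the arm or the gripper's body presses on something with over 40 N, if the wrist force passes 120 N, or if a joint passes its speed limit or range.

ROBOT

A 7-joint arm with a two-finger parallel gripper is mounted at the origin on a cart in front of the work surface, level with it; the furniture and walls round the work are solid. World frame = base frame: x ahead of the robot, y to its left, z up, the work surface at z = 0. Lengths are in m, angles in rad, forces in N, time in s.
With the tool pointing down it reaches from about 0.425 to 0.925 m from the base axis. Payload 6.8 kg.
Tool frame: the origin (TCP) lies on the front face of the gripper's body, between the roots of the fingers; the fingertips stand 73 mm ahead of it and the grasp point (between the pads) lies 54 mm ahead of it (env.nose_length is the distance from the TCP to the fingertips, in m); z points along the fingers, y is the line along which they close (so a half turn about z gives the same grasp; the last joint's range is limited). The gripper opens to 85 mm and grips with 20 to 120 N. Pads are 22 mm wide; open, the fingers measure 114 mm over their backs; the gripper's body (76 mm by 85 mm) begins 54 mm behind the grasp point. The pads swing forward as they close: fully open they stand 13 mm farther back than shut.
Start: joints at [-1.244, 0.477, 0.022, 1.555, -0.011, 1.109, -0.083], TCP at [0.284, 0.612, 0.304] pointing down, gripper open.
Joint ranges: [-2.96, 2.96], [-0.34, 2.1], [-1.41, 1.46], [0.24, 2.44], [-1.37, 4.51], [0.17, 1.92], [-2.96, 2.96]. Speed limits (rad/s): [2.39, 2.39, 3.14, 3.14, 3.14, 3.14, 3.14].

INTERFACE

Orientations are given as a unit quaternion [w, x, y, z].
In Python, from cell import env, kin, camera, calibration, job gives the robot as it stands. The module is installed in compiled form; this text tells all that it offers. Calls block until the motion is done:
- env.reach(position, orientation): joint-space move of the TCP to a pose.
- env.movel(position, velocity=0.15, rot=None, stop_force=None): straight line of the TCP; rot=None keeps the orientation; velocity is the mean speed in m/s. With stop_force (N) it stops when the force on the tool has changed by that much, and returns True; else False.
- env.goto_joints(angles): joint-space move.
- env.grip(opening, f_grip=None): finger opening in m; f_grip is the grip in N (None keeps the last); returns when the fingers have stopped.
- env.dwell(seconds).
- kin.inverse_kinematics(position, orientation): joint angles nearest the present ones, or None.
- env.get_state(): the state.
- camera(name): name is "side" or "top" or "wrist"; returns (picture, depth): 420x560x3 uint8, blue, green, red; 420x560 float32, m along the optical axis (not along the pixel's ray), 0 where there is no reading.
- calibration(name): a dict with "fx", "fy", "cx", "cy" (pixels), "rvec" (rotation vector, rad) and "tvec" (3), from world to camera coordinates, as OpenCV has them. Camera axes: x right, y down, z forward; pixel columns grow to the right and rows downward; lengths in m; the calibration is good to about 2 mm. A picture is of the moment at which its call begins: read the wrist's pose just before it. calibration takes no time and is no camera call; for the wrist camera it gives the pose at the moment of the call.
A pose or a line that the arm cannot do raises env.PlanningError and nothing moves.
- job.job_done(): hands the job in; it is judged then, once.
The state is a dict: "time": time; "qpos": joint angles; "joint_velocities": joint speeds; "joint_torque": joint torques, N m; "tcp_pos": TCP position; "orientation": TCP orientation; "force": force on the tool from outside, world axes, zero at the start; "torque": the same for the moment, N m; "opening": finger opening in m; "gripper_force": force on a finger pad.
Only numpy, scipy, OpenCV 4.12 (cv2) and the standard library are available. Lean on these libraries where they do the work, as an engineer would, in place of code of your own. Each camera call takes 0.05 s, during which the arm holds its last target. There are 200 camera calls.

## Working session

There is one attempt and no reset: what is moved stays moved. The work goes in short steps, each a Python script; the robot and the scene stay as the last script left them, time stands still between calls to the robot, and variables do not carry over. Pictures are saved under pics/ and viewed, at most 10 in all, crops included, and the job is handed in when it is done.

```bash
mkdir -p pics
cat > h.py <<'E'
import numpy as np, cv2
from cell import env, kin, camera, calibration, job
from scipy.spatial.transform import Rotation as R
def cloud(name):
    c=calibration(name); im,d=camera(name)
    v,u=np.mgrid[:420,:560]
    P=np.stack([(u-c['cx'])/c['fx']*d,(v-c['cy'])/c['fy']*d,d],-1)
    Rm=cv2.Rodrigues(np.array(c['rvec'],float))[0]; t=np.array(c['tvec'],float).ravel()
    W=(P-t)@Rm; W[d==0]=np.nan
    return im,d,W
E
python3 - <<'E'
from h import *
for n in("top","side"):
    im,d,W=cloud(n); cv2.imwrite(f'pics/{n}0.png',im); np.savez(f'{n}0.npz',im=im,W=W)
    c=calibration(n);Rm=cv2.Rodrigues(np.array(c['rvec'],float))[0];print(n,-Rm.T@np.array(c['tvec']).ravel(),c['fx'],env.get_state()['time'])
E
```

```text
top [0.41242569 0.41732737 1.07353392] 459.0517356650026 0.05
side [0.32372006 1.21425915 0.76899035] 472.8894302838529 0.1
```

View pics/top0.png

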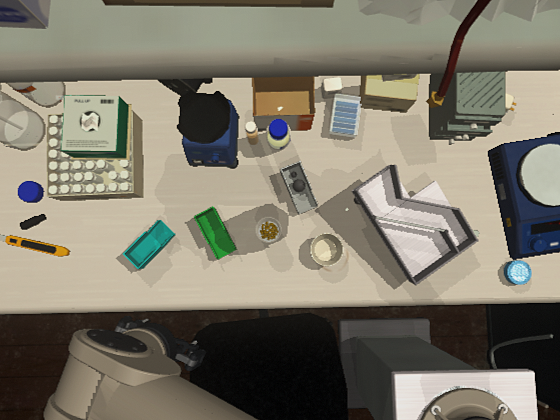

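View pics/side0.png

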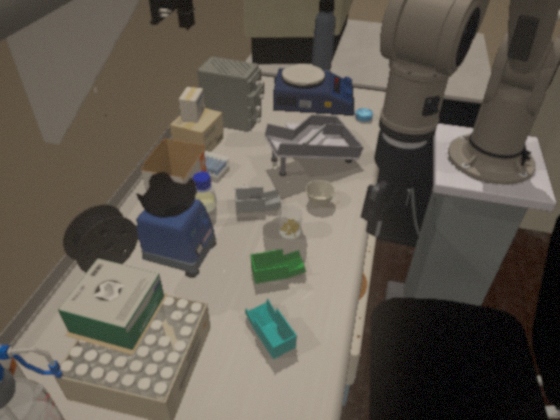

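Steel pan at top (297,188) with the balls at about (295,185). The green pan (215,232) and turquoise pan (148,245) are look-alikes, so the grey one fits. The sorter is at (415,220). One enlarged crop will confirm both.

Run:
```python
from h import *
f=np.load('top0.npz');im=f['im'];W=f['W']
a=cv2.resize(im[150:295,265:485],None,fx=3.6,fy=3.6,interpolation=cv2.INTER_CUBIC)
cv2.imwrite('pics/crop0.png',a)
z=W[...,2]
print('sorter heights (row,col step 10), mm')
for r in range(160,292,8): print(r,[int(np.nan_to_num(z[r,c])*1000) for c in range(352,484,8)])
print('pan')
for r in range(156,222,4): print(r,[int(np.nan_to_num(z[r,c])*1000) for c in range(272,328,4)])
```

```text
sorter heights (row,col step 10), mm
160 [-2, -4, -1, -2, -1, 2, 0, -3, -1, 0, 1, -4, 0, 0, 1, -2, -5]
168 [0, 0, 0, -1, 77, 94, -2, -2, 2, -4, 2, -1, 0, 0, -2, -2, 0]
176 [-3, 0, 0, 85, 74, 76, 0, 2, -2, 0, -3, -3, -2, -3, 0, -2, -1]
184 [0, 0, 75, 73, 71, 70, 99, -2, -5, 1, 57, 2, -1, -4, -3, 0, 0]
192 [74, 72, 71, 70, 65, 62, 99, -1, 1, 54, 50, 49, 0, -2, 0, 0, -1]
200 [2, 91, 68, 65, 64, 60, 58, 91, 90, 53, 48, 47, 2, 0, 3, 2, -2]
208 [0, 1, 99, 64, 60, 58, 53, 52, 45, 46, 44, 45, 75, 76, 0, -2, 0]
216 [-3, 1, 64, 84, 53, 56, 50, 50, 46, 42, 43, 35, 33, 39, 64, -1, -1]
224 [-1, 0, 0, 85, 56, 53, 50, 85, 76, 43, 37, 31, 32, 31, 51, -1, 0]
232 [-1, -1, -4, 0, 82, 45, 45, 40, 38, 36, 30, 35, 67, 23, 22, 0, 0]
240 [-1, 0, -1, -4, 57, 43, 41, 38, 33, 33, 31, 26, 47, 19, 19, 40, -3]
248 [0, 0, -2, -2, -1, 74, 37, 32, 34, 27, 22, 25, 21, 54, 49, -3, -3]
256 [-3, 1, 0, 0, 2, -2, 29, 31, 29, 27, 24, 19, 38, 52, -2, 0, 0]
264 [0, -4, -3, 0, 0, -2, 45, 23, 19, 22, 23, 47, 0, 0, 0, -2, -5]
272 [0, -2, 0, 0, 2, 1, -4, 61, 17, 35, 52, -3, -1, 2, -2, 0, 1]
280 [-2, 0, -1, 0, 0, 2, 0, 15, 41, -2
[... 295 characters left out ...]
 -1, 0, -1, 0, 0]
172 [-4, -2, 0, 4, 0, 11, 0, 3, 36, -2, 3, 0, 2, -2]
176 [0, 1, 2, 40, 4, 11, 7, 3, 15, -1, 0, 0, 0, -2]
180 [4, 0, 0, 17, 4, 3, 22, 29, 3, 39, -1, 2, 2, 1]
184 [4, 0, 1, -4, 2, 5, 28, 29, 28, 22, -6, 1, 0, 1]
188 [0, 4, -2, 0, 33, 4, 23, 27, 22, 3, -2, -3, 0, -5]
192 [-1, 0, -3, 0, 1, 0, 2, 0, 4, 0, 16, 0, 0, 1]
196 [-2, 0, 1, 2, -2, 38, 3, 3, 1, 3, 5, -1, 0, -1]
200 [-4, -1, -3, 1, 1, 4, 7, 4, 7, 9, 8, 28, 3, 0]
204 [-1, 1, 0, 1, 1, -1, 9, 7, 8, 11, 10, 17, 3, -4]
208 [-2, -1, -2, 0, 0, 3, 0, 6, 12, 12, 14, -5, 0, -4]
212 [2, 1, 0, 0, 0, 4, 0, 11, 0, 1, 0, -3, -3, -3]
216 [-2, -3, 0, -1, 0, 0, 0, -1, -1, 0, -5, 0, 0, 0]
220 [24, 61, 0, 1, 0, -1, 0, -4, 0, 0, 0, -1, 1, -6]
```

View pics/crop0.png

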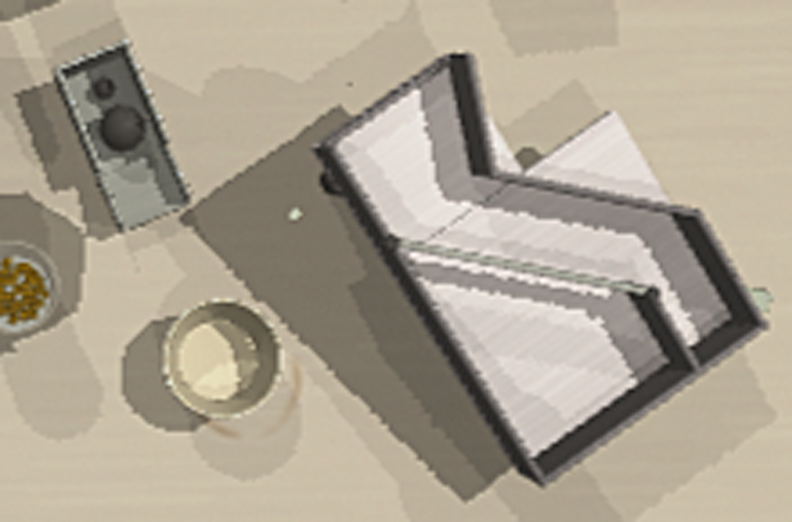

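The crop confirms it: the grey pan holds both balls, with its closed rear up-left (95,55) and its lip at (157,217). The sorter head is at (390,105), and its low end runs from (540,480) to (765,322). Next I solve both poses from these corners.

```bash
cat > pose.py <<'E'
from h import *
from scipy.optimize import least_squares
c=calibration('top');Rm=cv2.Rodrigues(np.array(c['rvec'],float))[0];t=np.array(c['tvec'],float).ravel();o=-Rm.T@t
def ray(p,z):
    u,v=265+(p[0]+.5)/3.6-.5,150+(p[1]+.5)/3.6-.5
    d=Rm.T@np.array([(u-c['cx'])/c['fx'],(v-c['cy'])/c['fy'],1]); return (o+d*(z-o[2])/d[2])[:2]
def fit(rows,x0):
    A=np.array([r[1] for r in rows]);B=np.array([ray(*r[::2]) for r in rows])
    rot=lambda a:np.array([[np.cos(a),-np.sin(a)],[np.sin(a),np.cos(a)]])
    f=lambda q:(A@rot(q[2]).T+q[:2]-B).ravel()
    s=least_squares(f,x0,loss='soft_l1',f_scale=.003); print(s.x.round(4),'res mm',(f(s.x).reshape(-1,2)*1e3).round(1).tolist()); return s.x
T=np.tan(np.radians(14)); h=lambda x:.048+x*T
S=fit([((540,482),(-.124,.076),h(-.124)+.034),((767,322),(-.124,-.096),h(-.124)+.034),
 ((318,150),(.12,.076),h(.12)+.034),((470,56),(.12,-.026),h(.12)+.034),
 ((400,241),(.06,.072),h(.06)+.02),((650,290),(-.06,-.045),h(-.06)+.02)],[.4,.12,.6])
P=fit([((57,70),(.041,.025),.04),((128,42),(.041,-.025),.04),((125,231),(-.07,.025),.012),((189,204),(-.07,-.025),.012)],[.45,.38,.4])
np.savez('poses.npz',S=S,P=P)
W=np.load('top0.npz')['W']
L=(W[...,:2]-S[:2])@np.array([[np.cos(S[2]),-np.sin(S[2])],[np.sin(S[2]),np.cos(S[2])]])
m=(abs(L[...,0])<.05)&(L[...,1]>.01+L[...,0]*0)&(L[...,1]<.06)&(W[...,2]<h(L[...,0])+.008)&(W[...,2]>.01)
A=np.c_[L[m],np.ones(m.sum())];print('sheet plane (slope x .249, y 0, h .048)',np.linalg.lstsq(A,W[...,2][m],rcond=None)[0].round(4))
E
python3 pose.py
```

```text
[0.4961 0.1183 0.5939] res mm [[-4.0, -4.4], [-2.3, -2.0], [-0.9, -5.7], [2.2, 1.6], [3.8, 9.4], [0.9, 4.5]]
[0.591  0.368  0.3759] res mm [[0.4, 0.8], [1.7, -0.2], [-2.0, 1.8], [-0.2, -2.9]]
sheet plane (slope x .249, y 0, h .048) [ 0.2473 -0.0006  0.0465]
```

```bash
sed -i 's/ ((400,241).*\[.4,.12,.6\])/ ],[.4,.12,.6])/' pose.py; python3 pose.py
cat >> h.py <<'E'
def Rz(a): return R.from_euler('z',a)
q=lambda r:r.as_quat(scalar_first=True)
G=0.060 # TCP above scoop_mid along pan z (grasp point 6 mm above mid)
def pose(mid,yaw,tilt,flip,g=G):
    B=Rz(yaw)*R.from_euler('y',-tilt)     # front (-x) down
    t=B*R.from_euler('z',np.pi*flip)*R.from_euler('x',np.pi)
    return mid+B.apply([0,0,g]),q(t)
def lipmid(S,tipx,tipz,y,tilt,yaw=None):
    # mid position for the given lip tip (sorter frame), pan along sorter x
    B=Rz(S[2])*R.from_euler('y',-tilt)
    tip=np.r_[S[:2],0]+Rz(S[2]).apply([tipx,y,tipz])
    return tip-B.apply([-.07,0,-.008])
E
python3 - <<'E'
from h import *
f=np.load('poses.npz');S,P=f['S'],f['P']
for fl in(0,1):
    print('flip',fl)
    for n,a in [('grasp',([*P[:2],.02],P[2],0)),('lift',([*P[:2],.2],P[2],0))]+[(f't{d}',(lipmid(S,.1,.09,.03,np.radians(d)),S[2],np.radians(d))) for d in(0,12,32)]+[('hi',(lipmid(S,.1,.16,.03,0),S[2],0))]:
        p,o=pose(np.array(a[0]),a[1],a[2],fl); k=kin.inverse_kinematics(p,o); print(n,p.round(3),None if k is None else np.round(k,2))
E
```

```text
[0.4975 0.1212 0.5938] res mm [[-2.6, -1.5], [-0.9, 1.0], [0.5, -2.8], [3.6, 4.5]]
[0.591  0.368  0.3759] res mm [[0.4, 0.8], [1.7, -0.2], [-2.0, 1.8], [-0.2, -2.9]]
sheet plane (slope x .249, y 0, h .048) [ 0.248  -0.0026  0.0472]
flip 0
grasp [0.591 0.368 0.08 ] [-0.97  0.82  0.48  1.66 -0.5   0.79 -1.45]
lift [0.591 0.368 0.26 ] [-1.03  0.61  0.58  1.57 -0.36  1.07 -1.55]
t0 [0.622 0.241 0.158] [-0.82  0.67  0.52  1.72 -0.42  0.86 -1.1 ]
t12 [0.609 0.232 0.171] [-0.8   0.56  0.48  1.88 -0.51  0.6  -0.99]
t32 [0.583 0.215 0.185] [-0.57  0.41  0.19  2.13 -1.25  0.18 -0.2 ]
hi [0.622 0.241 0.228] [-0.84  0.59  0.55  1.67 -0.36  0.98 -1.14]
flip 1
grasp [0.591 0.368 0.08 ] [-0.59  0.76 -0.08  1.63  0.08  0.75  1.24]
lift [0.591 0.368 0.26 ] [-0.61  0.55 -0.05  1.54  0.03  1.05  1.28]
t0 [0.622 0.241 0.158] [-0.41  0.62 -0.08  1.68  0.06  0.84  1.65]
t12 [0.609 0.232 0.171] [-0.36  0.52 -0.11  1.85  0.05  0.57  1.67]
t32 [0.583 0.215 0.185] [ 0.24  0.53 -0.81  2.08  1.22  0.28  0.65]
hi [0.622 0.241 0.228] [-0.43  0.54 -0.05  1.64  0.03  0.96  1.67]
```

```bash
cat >> h.py <<'E'
A=np.radians(14) # tool leans to the pan's rear
def pose(mid,yaw,tilt,flip=1,g=G):
    B=Rz(yaw)*R.from_euler('y',-tilt)*R.from_euler('y',A)
    return np.array(mid)+B.apply([0,0,g]),q(B*R.from_euler('z',np.pi*flip)*R.from_euler('x',np.pi))
E
python3 - <<'E'
from h import *
f=np.load('poses.npz');S,P=f['S'],f['P']
for fl in(0,1):
    for d in(0,14,25,32):
        p,o=pose(lipmid(S,.108,.092,.03,np.radians(d)),S[2],np.radians(d),fl); k=kin.inverse_kinematics(p,o); print(fl,d,None if k is None else np.round(k,2))
env.grip(.075,60)
p,o=pose([*P[:2],.16],P[2],0,1); env.reach(p,o)
im,d,W=cloud('wrist'); cv2.imwrite('pics/w1.png',im); np.savez('w1.npz',W=W,im=im)
p,o=pose([*P[:2],.09],P[2],0,1); env.movel(p,.1,rot=o)
im,d,W=cloud('side'); 
s=env.get_state();print(s['time'],s['opening'],s['force'],s['qpos'])
E
```

```text
0 0 [-0.82  0.81  0.56  1.49 -0.36  1.19 -1.16]
0 14 [-0.82  0.66  0.53  1.7  -0.4   0.9  -1.11]
0 25 [-0.81  0.55  0.49  1.85 -0.47  0.66 -1.03]
0 32 [-0.8   0.48  0.47  1.95 -0.58  0.5  -0.91]
1 0 [-0.44  0.74 -0.06  1.46  0.07  1.18  1.64]
1 14 [-0.41  0.6  -0.07  1.66  0.05  0.88  1.66]
1 25 [-0.38  0.5  -0.1   1.82  0.03  0.63  1.68]
1 32 [-0.33  0.45 -0.14  1.92  0.03  0.46  1.69]
2.8083 0.07482534918066544 [-0.28948541 -0.43405711  0.09584194] [-0.57951265  0.78764972 -0.06660015  1.39795772 -0.01524334  1.19220832
  1.32180046]
```

View pics/w1.png

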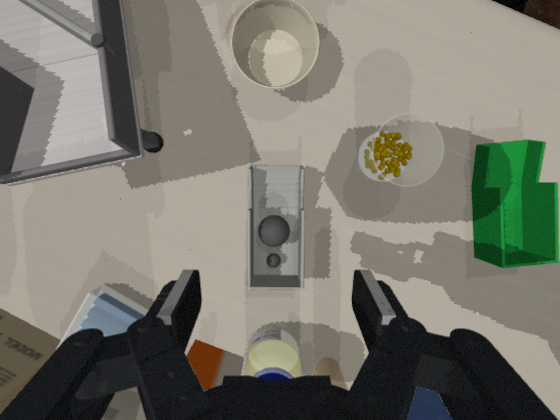

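The wrist view shows the pan centred between the fingers. Its rear corners are (249,288) and (303,288), its lip corners (250,166) and (302,166), and the balls are at (273,231) and (273,260). I'll refine the pan pose from this, check the jar behind it, then grasp and lift.

Run:
```python
from h import *
f=np.load('poses.npz');S,P=f['S'],f['P']
c=calibration('wrist');Rm=cv2.Rodrigues(np.array(c['rvec'],float))[0];o=-Rm.T@np.array(c['tvec'],float).ravel()+[0,0,.07]
def ray(u,v,z):
    d=Rm.T@np.array([(u-c['cx'])/c['fx'],(v-c['cy'])/c['fy'],1]); return (o+d*(z-o[2])/d[2])[:2]
r=(ray(249,288,.04)+ray(303,288,.04))/2; l=(ray(250,166,.012)+ray(302,166,.012))/2
a=r-l; yaw=np.arctan2(a[1],a[0]); u=a/np.linalg.norm(a); mid=(r-.041*u+l+.07*u)/2
print('old',P,'new',mid,yaw,'len',np.linalg.norm(a))
W=np.load('top0.npz')['W'][115:155,240:295].reshape(-1,3); W=W[W[:,2]>.03]
L=Rz(-yaw).apply(W-np.r_[mid,0]); m=L[:,0]<.16; print('jar z max',L[m,2].max(),'min x',L[m,0].min(), 'y',L[m,1].min(),L[m,1].max())
np.savez('poses.npz',S=S,P=np.r_[mid,yaw])
```

```text
old [0.59101523 0.36797605 0.3759077 ] new [0.59227807 0.36779201] 0.3744239817823178 len 0.10797109075181992
jar z max 0.12274802803856572 min x 0.0866811209334776 y -0.04412224408567102 0.06796737100795629
```

Run:
```python
from h import *
f=np.load('poses.npz');S,P=f['S'],f['P']
p,o=pose([*P[:2],.021],P[2],0); print('touch',env.movel(p,.06,rot=o,stop_force=12))
env.grip(.03,50); s=env.get_state(); print(s['opening'],s['gripper_force'],s['tcp_pos']-p,s['force'])
env.movel(p+[0,0,.03],.04); env.movel(p+[0,0,.12],.08); env.dwell(.2)
im,d,W=cloud('side'); cv2.imwrite('pics/s2.png',cv2.resize(im[80:290,180:460],None,fx=2.8,fy=2.8)); print(env.get_state()['time'],env.get_state()['force'])
```

```text
touch False
0.04949936229870223 52.95931041240692 [0.00040108 0.00044391 0.000738  ] [1.09977157 1.1165216  2.20367125]
6.875 [-0.34744431  0.48823591 -2.55660012]
```

View pics/s2.png

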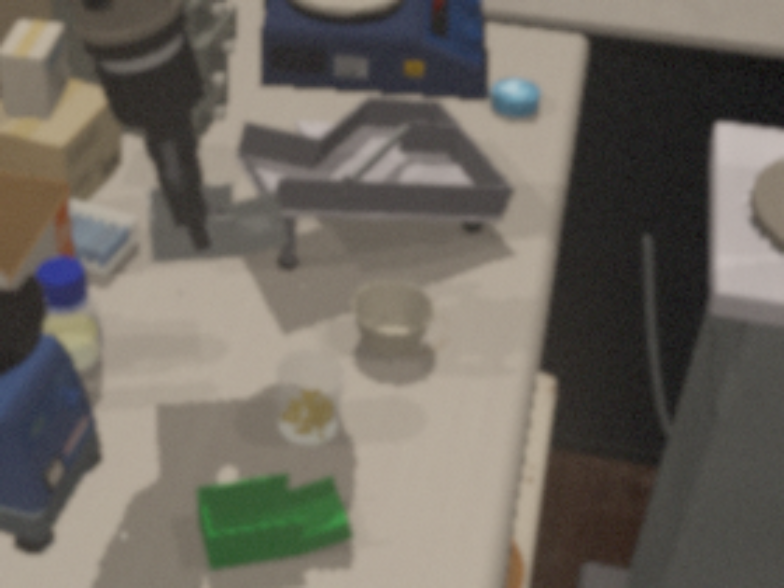

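The side view shows the pan hanging level at (200,220), clear of the table, with about 2.5 N of load. Next I carry it to hover over the head and check from the wrist.

Run:
```python
from h import *
f=np.load('poses.npz');S,P=f['S'],f['P']
p,o=pose(lipmid(S,.108,.152,.03,0),S[2],0); env.movel(p,.05,rot=o); env.dwell(.3)
im,d,W=cloud('wrist'); cv2.imwrite('pics/w3.png',im); np.savez('w3.npz',W=W)
print(env.get_state()['time'],env.get_state()['tcp_pos']-p)
c=calibration('wrist')
def px(x,y,z):
    w=np.r_[S[:2],0]+Rz(S[2]).apply([x,y,z]); return cv2.projectPoints(w.reshape(1,3),np.array(c['rvec'],float),np.array(c['tvec'],float),np.array([[c['fx'],0,c['cx']],[0,c['fy'],c['cy']],[0,0,1.]]),None)[0].ravel().round(0)
h=lambda x:.048+x*.2493
for n,x,y,dz in [('headL',.12,.072,.034),('headR',.12,-.022,.034),('R60',.06,0,.034),('barL',.06,.072,.02),('barD',-.06,-.045,.02),('lowL',-.12,.072,.034),('lowR',-.12,-.092,.034)]: print(n,px(x,y,h(x)+dz))
```

```text
9.8917 [-2.09343273e-06  3.30374236e-05  1.05484545e-05]
headL [345. 174.]
headR [193. 174.]
R60 [230.  81.]
barL [337.  88.]
barD [177. -64.]
lowL [ 333. -150.]
lowR [ 112. -150.]
```

View pics/w3.png

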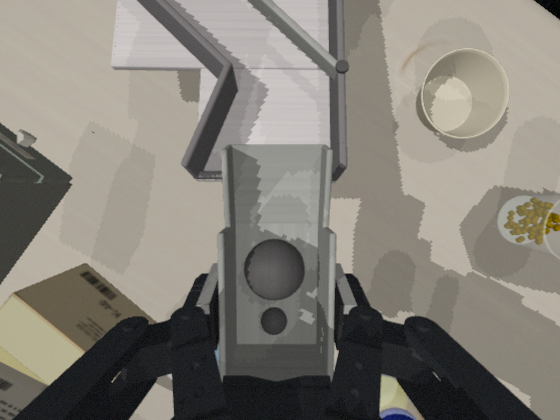

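The lip sits at (223–332, 147), in front of the head corners at (190,172) and (340,170). Both balls are in the pan at (274,268) and (274,320). Laterally this is fine; I'll check the along-slope position from the depth data.

Run:
```python
from h import *
f=np.load('poses.npz');S,P=f['S'],f['P']
W=np.load('w3.npz')['W']; L=Rz(-S[2]).apply((W-np.r_[S[:2],0]).reshape(-1,3)).reshape(W.shape)
for v,cs in ((30,(290,)),(68,(260,290,320)),(100,(240,260,290,320)),(130,(230,260,290,320)),(140,(290,)),(175,(187,190,195,200,205,212)),(170,(190,200,210,215,335,338,341,344,347)),(120,(205,212,218,226,330,334,338,342,346)),(178,(190,200,210)),(181,(200,210))):
    print(v,[(c,*(L[v,c]*1e3).round(0).astype(int).tolist(),'h',round(float(L[v,c,2]-.048-.2493*L[v,c,0])*1e3,1)) for c in cs if L[v,c,2]==L[v,c,2]])
```

```text
30 [(290, 21, 39, 83, 'h', 29.4)]
68 [(260, 36, 17, 55, 'h', -2.5), (290, 37, 40, 57, 'h', -0.5), (320, 37, 64, 56, 'h', -1.3)]
100 [(240, 63, 2, 64, 'h', 0.1), (260, 63, 17, 62, 'h', -2.1), (290, 63, 40, 63, 'h', -0.7), (320, 63, 63, 63, 'h', -0.5)]
130 [(230, 86, -5, 69, 'h', -0.6), (260, 86, 18, 69, 'h', -0.6), (290, 86, 40, 68, 'h', -1.3), (320, 86, 62, 69, 'h', -0.3)]
140 [(290, 94, 40, 70, 'h', -1.1)]
175 [(187, 118, -58, -1, 'h', -77.9), (190, 118, -54, 0, 'h', -77.2), (195, 120, -26, 90, 'h', 11.9), (200, 120, -24, 86, 'h', 8.2), (205, 120, -20, 86, 'h', 8.3), (212, 120, -15, 86, 'h', 8.2)]
170 [(190, 117, -26, 102, 'h', 24.5), (200, 117, -24, 85, 'h', 8.2), (210, 116, -19, 76, 'h', -1.4), (215, 116, -15, 77, 'h', 0.2), (335, 117, 69, 96, 'h', 18.9), (338, 118, 69, 105, 'h', 27.8), (341, 118, 71, 105, 'h', 27.6), (344, 117, 73, 104, 'h', 27.1), (347, 113, 99, 0, 'h', -76.2)]
120 [(205, 86, -16, 104, 'h', 34.1), (212, 84, -13, 95, 'h', 26.4), (218, 82, -11, 82, 'h', 13.8), (226, 79, -8, 67, 'h', -0.5), (330, 79, 70, 70, 'h', 2.5), (334, 83, 70, 87, 'h', 18.4), (338, 85, 70, 101, 'h', 31.6), (342, 86, 72, 104, 'h', 34.2), (346, 65, 97, 0, 'h', -64.3)]
178 [(190, 121, -55, -1, 'h', -79.2), (200, 122, -25, 81, 'h', 2.5), (210, 122, -18, 82, 'h', 3.3)]
181 [(200, 124, -45, 0, 'h', -78.7), (210, 124, -35, 0, 'h', -78.7)]
```

Depth agrees with the sorter pose to within 2 mm: the sill top is at z 0.086 and x 0.12. Tipping slowly about the lip.

Run:
```python
from h import *
f=np.load('poses.npz');S,P=f['S'],f['P']
go=lambda d,z,v:env.movel(*(lambda a:(a[0],v,a[1]))(pose(lipmid(S,.107,z,.028,np.radians(d)),S[2],np.radians(d))))
go(10,.125,.03); go(10,.093,.03); env.dwell(.3)
print(env.get_state()['time'],env.get_state()['force'])
go(21,.093,.01); print(env.get_state()['time'],env.get_state()['force'])
go(32,.093,.012); env.dwell(1.0)
print(env.get_state()['time'],env.get_state()['force'])
for n in('top','wrist'):
    im,d,W=cloud(n); cv2.imwrite(f'pics/{n}4.png',im)
    if n=='top': a=im[150:295,345:485]
    else: b=im
a=cv2.resize(a,(406,420),interpolation=cv2.INTER_CUBIC); b=b[:,80:470]
cv2.imwrite('pics/c4.png',np.hstack([a,b]))
```

```text
12.2 [ 0.73804315  0.60125462 -2.85455992]
14.4083 [-0.05307577  0.17827664 -2.67086074]
17.275 [ 0.04748557  0.25370261 -1.95313621]
```

View pics/c4.png

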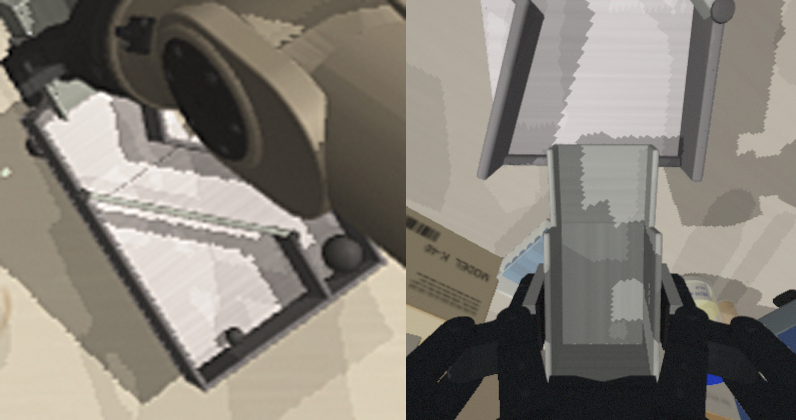

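The large ball rests in the narrow lane at (343,252), the small one in the wide lane at (233,337), and the pan is empty. I'll return the pan to its old spot.

Run:
```python
from h import *
f=np.load('poses.npz');S,P=f['S'],f['P']
t=lambda p,o,v,**k:env.movel(p,v,o,**k)
t(*pose(lipmid(S,.125,.125,.028,np.radians(25)),S[2],np.radians(25)),.06)
t(*pose(lipmid(S,.13,.15,.03,0),S[2],0),.08)
t(*pose([*P[:2],.14],P[2],0),.1); t(*pose([*P[:2],.035],P[2],0),.08)
print('touch',t(*pose([*P[:2],.0205],P[2],0),.02,stop_force=5)); s=env.get_state(); print(s['tcp_pos']-pose([*P[:2],.02],P[2],0)[0],s['force'])
env.grip(.075); env.dwell(.2)
p,o=pose([*P[:2],.16],P[2],0); t(p,o,.08); 
p,o=pose([*P[:2],.26],P[2],0); t(p,o,.15); env.dwell(.3)
ims=[]
im,d,W=cloud('top'); a=cv2.resize(im[150:295,265:485],(640,420),interpolation=cv2.INTER_CUBIC)
cv2.imwrite('pics/c5.png',a)
im,d,W=cloud('wrist');L=Rz(-P[2]).apply((W-np.r_[P[:2],0]).reshape(-1,3)); 
m=(abs(L[:,0])<.02)&(abs(L[:,1])<.018); print('floor z mean, slope',np.linalg.lstsq(np.c_[L[m][:,:2],np.ones(m.sum())],L[m][:,2],rcond=None)[0].round(4))
print(env.get_state()['time'],env.get_state()['force'])
```

```text
touch True
[-0.00021877 -0.00010283  0.00169436] [ 0.1395471  -0.78632671  5.21863369]
floor z mean, slope [7.1827 0.1815 0.2617]
26.0 [-0.38799432 -0.10017827 -0.30866068]
```

View pics/c5.png

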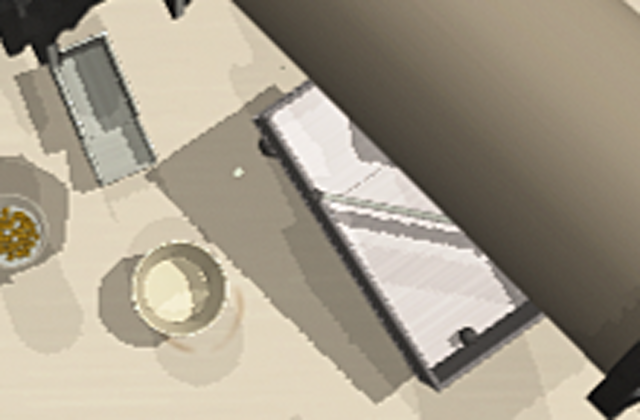

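The empty pan stands flat at (105,110), the small ball is still in the wide lane at (463,338), and the gripper is clear. Handing in.

```bash
python3 -c "
from cell import job; print(job.job_done())"
```

```text
the job is handed in; nothing more can be done
None
```

I handed the job in at 26 s on the robot clock: the small ball lies in the wide lane, the large ball in the narrow lane (last seen there before the arm hid it from the top camera), and the empty pan stands upright on the table; the hand-in gave no verdict.

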